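Lock a drone's folding arm with its pin

TASK

Swing the drone's orange folding arm out, away from you, until it stops, then take the red-headed pin from the wooden rack and thread it straight down through the blue lock block's upper ear, the arm's slot and the lower ear, until its collar sits flush on the block, and let go of it there. The block sits shifted along its bolt slots, so feel for the hole with the pin's tip and stay gentle with the drone throughout, and leave the black-headed pin in its rack.

Things in the scene. Friction and masses are not known exactly. Their poses are not given: they have to be found in the camera images.
- drone: Black drone hub on a steel stand, fixed. Origin on the table straight below the folding arm's pivot bolt; z up; -y is where the swung-out arm points, -x the side it folds to (roughly towards the robot). Hub spans x -50..90, y -15..135 mm, 114 mm high; two other arms with motors run along +y and +x. Never push the drone, its arm or its lock block with more than 35 N.
- pivot (a point): Vertical pivot axis of the folding arm, at mid-height of the arm's tube, 85 mm above the table.
- boom (a joint): Angle of the folding arm about the pivot: 0 = fully out, at its hard stop (along -y of the drone); grows as it folds towards -x of the drone (clockwise seen from above), to at most 1.2 rad. Stiff hinge: it stays where it is left; about 1 to 2 N at the tube moves it.
- boom_grip (a point): Point on the axis of the orange arm tube, 140 mm from the pivot, 85 mm above the table. Tube diameter 20 mm, clear between 105 and 168 mm from the pivot; a motor 40 mm wide, 127 mm high stands at 190 mm.
- slot (a point): Centre of the slot in the arm's aluminium lug, on its top face 90 mm above the table, 55 mm from the pivot. Through slot 14 mm wide, 34 mm long (length along the arm); lug 44 mm wide, 10 mm thick. With the arm out it lies between the ears of the lock block, 6 mm from each.
- lock (a point): Inner end of the lock hole's adjustment: 44 mm from the pivot along -y of the drone, level with the top of the blue block's upper ear, 104 mm above the table; axes as the drone's. Fixed to the drone, not the block, which is bolted tight anywhere along its slots: the real hole axis is 3 to 19 mm from here towards -y of the drone (along the swung-out arm); in x it is true.
- lower (a point): Straight below point lock, level with the lower ear's top face, 74 mm above the table; the lower hole is shifted just as the upper one. Both ears are 44 x 56 mm, 8 mm thick, with vertical 13.5 mm through holes with 1 mm chamfers, exactly in line; a wall joins them on the +x side only. Below the lower ear is free space.
- pin: Lock pin, about 70 g, steel with a red square head. Origin on its axis at the collar's underside, z up to the head. Shank diameter 12 mm, 46 mm long below the origin, its last 6 mm tapering to a flat 10 mm tip. Collar diameter 28 mm, 0..5 mm; head 20 x 20 mm, 5..35 mm, sides along its x and y. Starts upright in a rack hole, collar on the rack.
- pin_tip (a point): Centre of the lock pin's tip, 46 mm below the pin's origin.
- spare: Pin of the same size with a black head, in the other rack hole. Not to be moved.
- rack: Drilled wooden block 140 x 56 x 62 mm, fixed. Origin at the centre of its underside, long side along its x. Two vertical 14 mm holes, 36 mm either side of the centre along x.
Not all that is in view belongs to the job. Leave any pink look-alike of the pin alone.

How it is judged:
By the outcome, as a careful person would: the job done as asked, in the order asked, and still so for the second after the job is handed in, with the robot touching nothing.
It also fails if it takes over 72 s, if anything falls off the work surface, if the arm or the gripper's body presses on something with over 40 N, if the wrist force passes 120 N, or if a joint passes its speed limit or range.

ROBOT

A 6-joint arm with a two-finger parallel gripper is mounted at the origin on the work surface. World frame = base frame: x ahead of the robot, y to its left, z up, the work surface at z = 0. Lengths are in m, angles in rad, forces in N, time in s.
With the tool pointing down it reaches from about 0.25 to 0.725 m from the base axis. Payload 4 kg.
Tool frame: the origin (TCP) lies midway between the tips of the shut fingers; the grasp point (between the pads) lies 19 mm behind it; z points along the fingers, y is the line along which they close (so a half turn about z gives the same grasp; the last joint's range is limited). The gripper opens to 85 mm and grips with 20 to 120 N. Pads are 22 mm wide; open, the fingers measure 114 mm over their backs; the gripper's body (76 mm by 85 mm) begins 54 mm behind the grasp point. The pads swing forward as they close: fully open they stand 13 mm farther back than shut.
Start: joints at [1.32, 0.241, 0.005, 1.335, 0, 1.571], TCP at [0.124, 0.484, 0.231] pointing down, gripper open.
Joint ranges: [-2.72, 2.72], [-1.05, 1.87], [-1.09, 1.28], [-1.99, 2.15], [-1.42, 1.44], [-3.14, 3.14]. Speed limits (rad/s): [2.79, 2.79, 3.14, 3.14, 3.14, 3.14].

INTERFACE

Orientations are given as a unit quaternion [x, y, z, w].
In Python, from workcell import get_obs, camera, job_done, silhouettes gives the robot as it stands. The module is installed in compiled form; this text tells all that it offers.
- The arm moves only by the tool drive_tool, never from a script. Its argument "increments" is a list of rows, each a list of 3 entries, a list of its own where there are three numbers: the shift along the world's x, y, z in mm, then the turn, a rotation vector about the world's x, y, z in degrees, then the opening, from 0 (shut) to 1 (fully open). A call has 1 to 8 rows; each row shifts and turns the commanded pose from where the row before left it; what a row does not reach is not made up. A row lasts 1/12 s, in which the tool goes at most 41.7 mm and 7.16 degrees, less where a joint would pass 70% of its speed; a pose out of reach is approached as far as the arm can. A call is refused whole if a number of a shift passes 41.7 or a number of a turn 7.16, either way. A call with a gripper value outside its range is refused whole. The fingers move at their own pace and stop on an object; the grip force is fixed at half the most. Time passes only in rows, so rows that do not move let the fingers close. It gives the time, the measured TCP pose, the force, the opening and the grip force at its end, in the units of the state.
- get_obs(): the state, without advancing time (a new reading comes with each control period).
- camera(name): name is "scene" or "side" or "wrist"; returns a dict with "image" (400x640x3 uint8, red, green, blue), "K" (3x3 intrinsics, pixels), "view" (4x4, takes a point from world to camera coordinates). Camera axes: x right, y down, z forward; pixel columns grow to the right and rows downward; lengths in m; the calibration is good to about 2 mm. A picture is of the moment at which its call begins. There is no depth.
- job_done(): hands the job in; it is judged then, once.
Trained networks look in a picture, given as the dict that the camera call returned (one of the last four; its "shot" number tells which), for a name from the list of things; names that differ only in an ending like _2 or _b are one class to them, and where a whole thing is asked for, a point or a joint stands for the part that bears it (a point fixed in the world has none). Each returns a list of dicts, best first, with "conf" (0 to 1); they miss things now and then, are a little off and sometimes report something else, mostly with a low value. They report only what shows in the picture. A call takes as long as a camera call. They do not tell look-alikes from the thing itself.
- silhouettes(query, picture): "region" (400x640 bool, what is visible of it) and "bbox" ([left, top, right, bottom] in pixels, round what is visible of it).
The state is a dict: "clock": time; "joint_pos": joint angles; "joint_vel": joint speeds; "tau": joint torques, N m; "eef_pos": TCP position; "tool_rot": TCP orientation; "ft_force": force on the tool from outside, world axes, zero at the start; "ft_torque": the same for the moment, N m; "grip_width": finger opening in m; "grasp_force": force on a finger pad.
Only numpy, scipy, OpenCV 4.12 (cv2) and the standard library are available. Lean on these libraries where they do the work, as an engineer would, in place of code of your own. Each camera call takes 0.05 s, during which the arm holds its last target. There are 200 camera calls.

## Working session

There is one attempt and no reset: what is moved stays moved. The work goes in short steps, Python scripts to look and compute and a tool call to move; the robot and the scene stay as the last step left them, time stands still between calls to the robot, and variables do not carry over. Pictures are saved under pics/ and viewed, at most 10 in all, crops included, and the job is handed in when it is done.

Besides the shell and the picture viewer there is one more tool, called after ">>>" in YAML: its name, and indented under it one key for each argument. drive_tool: Moves the arm, as the interface text tells. Its arguments: {"type":"object","properties":{"increments":{"type":"array"}},"required":["increments"]}

```bash
mkdir -p pics; cat > h.py <<'E'
import numpy as np, cv2
from workcell import *
def save(n,im): cv2.imwrite('pics/'+n,cv2.cvtColor(im,cv2.COLOR_RGB2BGR))
def proj(c,p):
    q=c['view']@np.append(p,1); q=c['K']@q[:3]; return q[:2]/q[2]
def ray(c,uv):
    R=c['view'][:3,:3]; t=c['view'][:3,3]
    d=R.T@np.linalg.inv(c['K'])@np.array([uv[0],uv[1],1.]); return -R.T@t, d/np.linalg.norm(d)
def onz(c,uv,z):
    o,d=ray(c,uv); return o+d*(z-o[2])/d[2]
def tri(l):
    A=0;b=0
    for c,uv in l:
        o,d=ray(c,uv); M=np.eye(3)-np.outer(d,d); A=A+M; b=b+M@o
    return np.linalg.solve(A,b)
E
python3 - <<'E'
from h import *
s=get_obs();print(s['eef_pos'],s['tool_rot'],s['ft_force'])
for n in ['scene','side','wrist']:
    c=camera(n); save(n+'0.png',c['image'])
    for q in ['drone','boom','lock','pin','spare','rack']:
        try:
            for r in silhouettes(q,c)[:3]:
                ys,xs=np.nonzero(r['region']); print(n,q,round(r['conf'],2),np.round(r['bbox']),xs.mean().round(1),ys.mean().round(1),len(xs))
        except Exception as e: print(n,q,e)
E
cd pics; python3 -c "
import cv2,numpy as np
a=[cv2.imread(n+'0.png') for n in ['scene','side']]
cv2.imwrite('both0.png',cv2.resize(np.vstack(a),(480*1,600)))"
```

```text
[0.12392985 0.48375182 0.23041675] [ 1.25054988e-01  9.92149261e-01 -1.03759557e-03 -1.28261117e-04] [-0.54857232  0.31102455  0.69144379]
scene drone 0.84 [293.  57. 491. 195.] 386.6 140.5 7975
scene boom 0.88 [296. 141. 356. 194.] 325.3 171.1 1134
scene lock 0.71 [293.  55. 498. 195.] 386.9 140.5 8258
scene lock 0.5 [254. 241. 271. 264.] 262.9 252.3 279
scene pin 0.63 [254. 205. 272. 236.] 261.1 217.9 310
scene pin 0.6 [200. 241. 223. 278.] 212.9 256.9 347
scene pin 0.5 [259. 242. 272. 264.] 262.5 251.8 271
scene spare 0.52 [284. 263. 298. 290.] 290.3 275.5 302
scene rack 0.87 [239. 249. 319. 318.] 280.0 282.5 2639
side drone 0.67 [228.  42. 380. 214.] 287.2 124.7 8950
side boom 0.94 [268. 137. 294. 214.] 281.7 178.0 1300
side lock 0.84 [224.  39. 378. 212.] 287.6 124.8 9138
side pin 0.89 [250. 244. 269. 282.] 258.9 261.0 380
side pin 0.87 [299. 280. 320. 301.] 307.4 289.9 331
side pin 0.7 [248. 320. 268. 344.] 257.1 329.8 419
side spare 0.53 [343. 277. 365. 304.] 353.2 289.7 311
side spare 0.42 [270. 136. 297. 213.] 281.6 178.1 1307
side rack 0.91 [284. 276. 378. 330.] 329.8 305.3 3588
side rack 0.67 [224.  39. 380. 213.] 287.4 124.9 9261
```

View pics/scene0.png

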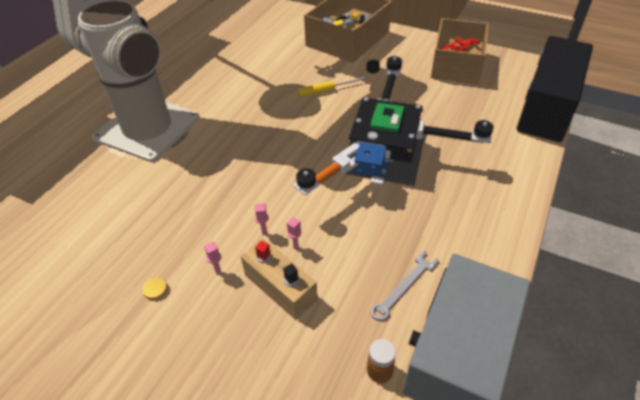

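View pics/side0.png

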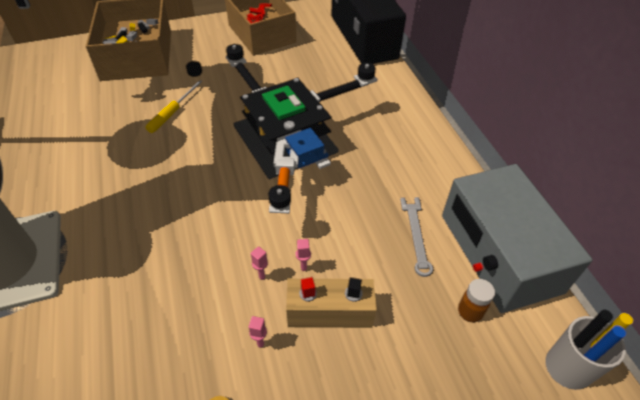

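Red head at scene (262,250) / side (307,288) is in the rack. The three pink ones (scene (261,215), (294,230), (213,256)) stand free on the table, so they're look-alikes. The black head (290,272) is the spare. The drone's blue block is at scene (371,155), side (305,146). Next I'll enlarge both views.

```bash
python3 - <<'E'
import cv2,numpy as np
a=cv2.imread('pics/scene0.png');b=cv2.imread('pics/side0.png')
f=lambda im,x,y,w,h,s:cv2.resize(im[y:y+h,x:x+w],None,fx=s,fy=s,interpolation=cv2.INTER_CUBIC)
# drone: 160x120 crops at 2.5
A=f(a,285,80,160,120,2.5);B=f(b,220,70,160,150,2.5)[:375]
C=f(a,230,190,160,120,2.5);D=f(b,230,230,160,120,2.5)
o=np.zeros((600,800,3),np.uint8);
o[:300,:400]=A;o[:375-75,400:]=B[:300];o[300:,:400]=C;o[300:,400:]=D
cv2.imwrite('pics/z0.png',o)
E
```

```text
(no output)
```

View pics/z0.png

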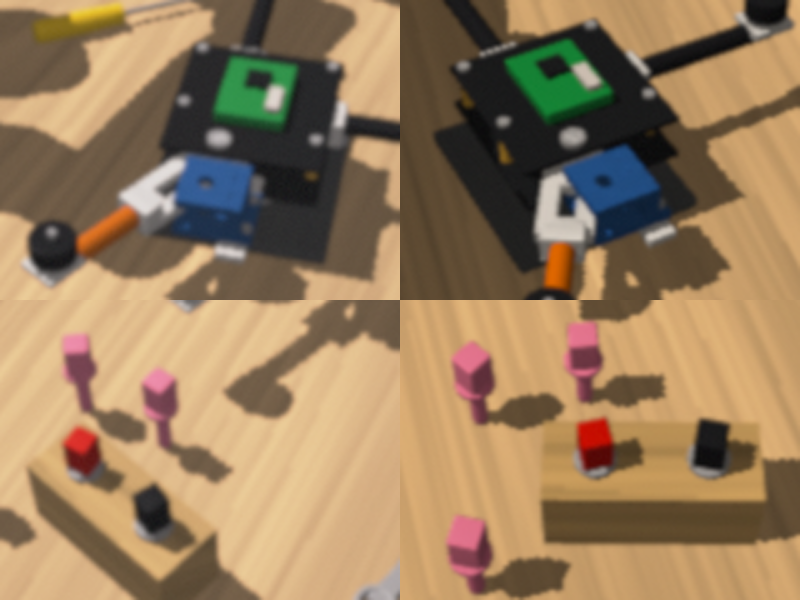

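Clear now: block hole at scene (367.8,152.8) / side (301.6,142.4), pivot bolt at (372.6,135.2) / (288.8,124.4). Red head is over the rack's left hole.

```bash
python3 - <<'E'
from h import *
from scipy.optimize import least_squares
a=camera('scene');b=camera('side')
P=lambda x,y:(285+x/2.5,80+y/2.5); Q=lambda x,y:(220+(x-400)/2.5,70+y/2.5)
P2=lambda x,y:(230+x/2.5,190+(y-300)/2.5); Q2=lambda x,y:(230+(x-400)/2.5,230+(y-300)/2.5)
pts={'bolt':(P(219,138),Q(572,136)),'hole':(P(207,182),Q(604,181)),'c--':(P(162,150),Q(525,170)),'c+-':(P(332,177),Q(680,120)),
'c++':(P(343,67),Q(592,20)),'c-+':(P(193,45),Q(450,65)),'motor':(P(52,231),(279,188)),
'redtop':(P2(83,437),Q2(595,429)),'blktop':(P2(152,495),Q2(712,430)),
'rackL':(P2(28,465),Q2(543,498)),'rackR':(P2(157,580),Q2(764,500)),'rackRb':(P2(216,533),Q2(758,424))}
R={}
for k,(u,v) in pts.items():
    R[k]=tri([(a,u),(b,v)]); e=[np.abs(proj(a,R[k])-u).max(),np.abs(proj(b,R[k])-v).max()]
    print(k,(R[k]*1000).round(1),np.round(e,1))
mod={'bolt':(0,0),'c--':(-.05,-.015),'c+-':(.09,-.015),'c++':(.09,.135),'c-+':(-.05,.135)}
def w(p,x,y): c,s=np.cos(p[2]),np.sin(p[2]); return np.array([p[0]+c*x-s*y,p[1]+s*x+c*y])
def f(p): return np.concatenate([ (np.r_[proj(c,np.r_[w(p,*m),.114+(.003 if k=='bolt' else 0)])]-pts[k][i]) for k,m in mod.items() for i,c in enumerate((a,b))])
best=min((least_squares(f,[*R['bolt'][:2],t],loss='soft_l1') for t in np.arange(0,6.3,.8)),key=lambda r:r.cost)
p=best.x;print('drone',p[:2]*1000,np.degrees(p[2]),f(p).round(1))
h=R['hole'][:2]-p[:2];c,s=np.cos(p[2]),np.sin(p[2])
L=lambda v:np.array([c*v[0]+s*v[1],-s*v[0]+c*v[1]])*1000
for k in['hole','motor','bolt']:print(k,L(R[k][:2]-p[:2]))
for cc,uv in((a,pts['hole'][0]),(b,pts['hole'][1])):
  q=onz(cc,uv,.103);print(L(q[:2]-p[:2]))
for n,u in (('red',0),('blktop',1)):
  pass
d=R['blktop']-R['redtop'];print('rack ang',np.degrees(np.arctan2(d[1],d[0])),np.linalg.norm(d))
# colour centroids
for cc in(a,b):
  i=cc['image'].astype(int); m=(i[...,0]>110)&(i[...,1]<45)&(i[...,2]<60); ys,xs=np.nonzero(m); k=(ys>230)&(ys<310)&(xs<330);print(xs[k].mean(),ys[k].mean(),k.sum())
E
```

```text
bolt [564.3  94.4 107.3] [0.2 0.3]
hole [575.3  42.4 103.7] [0.5 0.5]
c-- [521.2  75.   96.6] [0.9 1. ]
c+- [660.9 112.6  84.8] [0.4 0.4]
c++ [623.9 246.9  96.6] [0.1 0.1]
c-+ [490.4 211.4 104.1] [0.3 0.4]
motor [499.8 -83.7 131. ] [0.6 0.7]
redtop [ 500.3 -250.3   99. ] [0.4 0.5]
blktop [ 568.2 -272.7  100.1] [0.3 0.4]
rackL [ 461.  -268.9   65.5] [0.3 0.4]
rackR [ 590.8 -310.9   66. ] [0. 0.]
rackRb [ 608.3 -258.    61.6] [0.2 0.2]
drone [565.61204653  80.65535531] 11.353113636026917 [-1.8  0.8  2.3  0.4 -4.  -2.1  1.2  1.1 -5.1 -2.2  3.1 -2.   0.1 -2.
  3.4 -2.5 -1.3 -2.   0.2 -1. ]
hole [  1.94441182 -39.43281513]
motor [ -96.85687223 -148.14228877]
bolt [ 1.41685473 13.77809089]
[  1.85099955 -37.2249289 ]
[  1.78911499 -40.11385392]
rack ang -18.24354029417345 0.07149518406728687
262.6388888888889 249.27777777777777 36
307.18897637795277 284.2834645669291 127
```

>>> drive_tool:
  increments:
    - [[22,-34,4],[0,0,0],0]
    - [[22,-34,4],[0,0,0],0]
    - [[22,-34,4],[0,0,0],0]
    - [[22,-34,4],[0,0,0],0]
    - [[22,-34,4],[0,0,0],0]
    - [[22,-34,4],[0,0,0],0]
    - [[22,-34,4],[0,0,0],0]
    - [[22,-34,4],[0,0,0],0]

```text
clock: 1.82
eef_pos: [0.3006, 0.2107, 0.2638]
tool_rot: [0.125, 0.992, 0.0, 0.0]
ft_force: [1.9, 0.4, -0.4]
grip_width: -0.0003
grasp_force: 0.0
```

>>> drive_tool:
  increments:
    - [[22,-34,0],[0,0,0],0]
    - [[22,-34,0],[0,0,0],0]
    - [[22,-34,0],[0,0,0],0]
    - [[22,-34,0],[0,0,0],0]
    - [[22,-34,0],[0,0,0],0]
    - [[22,-34,0],[0,0,0],0]
    - [[22,-34,0],[0,0,0],0]
    - [[0,0,0],[0,0,0],0]

```text
clock: 2.48
eef_pos: [0.4573, -0.0311, 0.2628]
tool_rot: [0.129, 0.992, -0.001, 0.001]
ft_force: [-0.1, 0.1, -0.0]
grip_width: 0.0005
grasp_force: 0.0
```

```bash
python3 - <<'E'
from h import *
s=get_obs();print(s['clock'],s['eef_pos'],s['tool_rot'],s['ft_force'])
c=camera('wrist');save('w1.png',c['image'])
print('cam pos',(-c['view'][:3,:3].T@c['view'][:3,3]).round(3),c['view'][2,:3].round(2))
for n,p in dict(bolt=(.5643,.0944,.107),hole=(.5753,.0424,.104),motor=(.4998,-.0837,.129),red=(.5,-.25,.099),blk=(.568,-.273,.1)).items(): print(n,proj(c,np.array(p)).round(0))
E
```

```text
2.4833 [ 0.45733837 -0.03106776  0.26282258] [ 0.12885718  0.99166178 -0.00114219  0.00120246] [-0.10957034  0.11084826 -0.02290445]
cam pos [ 0.384 -0.012  0.405] [ 0.29 -0.08 -0.95]
bolt [475. 251.]
hole [422. 271.]
motor [273. 244.]
red [117. 270.]
blk [124. 331.]
```

View pics/w1.png

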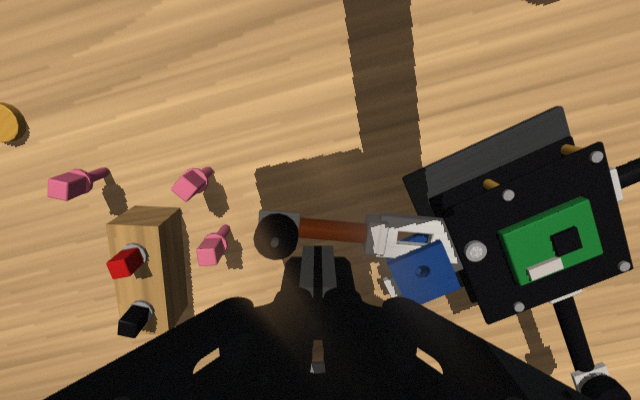

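The wrist view confirms it all: bolt (475,251), hole (422,271), motor (273,236), red head in rack (122,263), pink ones free. I'll go down on the robot's side of the tube.

>>> drive_tool:
  increments:
    - [[0,-9,-38],[0,0,0],0]
    - [[0,0,-38],[0,0,0],0]
    - [[0,0,-38],[0,0,0],0]
    - [[0,0,-38],[0,0,0],0]
    - [[0,0,-33],[0,0,0],0]
    - [[10,0,0],[0,0,0],0]
    - [[10,0,0],[0,0,0],0]
    - [[0,0,0],[0,0,0],0]

```text
clock: 3.2
eef_pos: [0.4749, -0.0334, 0.0779]
tool_rot: [0.124, 0.992, 0.0, 0.0]
ft_force: [1.2, 0.6, -0.4]
grip_width: 0.0001
grasp_force: 0.0
```

>>> drive_tool:
  increments:
    - [[8,0,0],[0,0,0],0]
    - [[8,0,0],[0,0,0],0]
    - [[8,0,0],[0,0,0],0]
    - [[8,0,0],[0,0,0],0]
    - [[8,0,0],[0,0,0],0]

```text
clock: 3.62
eef_pos: [0.5146, -0.0347, 0.0785]
tool_rot: [0.125, 0.992, -0.0, -0.0]
ft_force: [-1.8, -0.8, -0.2]
grip_width: 0.0002
grasp_force: 0.7
```

>>> drive_tool:
  increments:
    - [[8,0,0],[0,0,0],0]
    - [[8,0,0],[0,0,0],0]
    - [[8,0,0],[0,0,0],0]
    - [[8,0,0],[0,0,0],0]

```text
clock: 3.95
eef_pos: [0.5468, -0.0349, 0.0781]
tool_rot: [0.125, 0.992, -0.0, -0.0]
ft_force: [-1.2, -1.4, -0.9]
grip_width: -0.0
grasp_force: 0.7
```

>>> drive_tool:
  increments:
    - [[4,0,0],[0,0,0],0]
    - [[4,0,0],[0,0,0],0]

```text
clock: 4.12
eef_pos: [0.5547, -0.0347, 0.0781]
tool_rot: [0.125, 0.992, -0.0, -0.0]
ft_force: [-1.1, -0.9, -0.0]
grip_width: 0.0001
grasp_force: 0.7
```

>>> drive_tool:
  increments:
    - [[2,0,0],[0,0,0],0]
    - [[2,0,0],[0,0,0],0]

```text
clock: 4.28
eef_pos: [0.5582, -0.0346, 0.0782]
tool_rot: [0.125, 0.992, -0.0, -0.0]
ft_force: [-0.8, -1.0, -0.6]
grip_width: 0.0002
grasp_force: 0.6
```

>>> drive_tool:
  increments:
    - [[1.5,0,0],[0,0,0],0]
    - [[1.5,0,0],[0,0,0],0]

```text
clock: 4.45
eef_pos: [0.561, -0.0346, 0.0783]
tool_rot: [0.125, 0.992, 0.0, -0.0]
ft_force: [-1.2, -0.8, -1.2]
grip_width: 0.0003
grasp_force: 0.6
```

>>> drive_tool:
  increments:
    - [[1,0,0],[0,0,0],0]
    - [[1,0,0],[0,0,0],0]

```text
clock: 4.62
eef_pos: [0.563, -0.0345, 0.0783]
tool_rot: [0.125, 0.992, 0.0, -0.0]
ft_force: [-2.0, 0.3, -0.3]
grip_width: -0.0001
grasp_force: 0.6
```

>>> drive_tool:
  increments:
    - [[1,0,0],[0,0,0],0]
    - [[1,0,0],[0,0,0],0]

```text
clock: 4.78
eef_pos: [0.565, -0.0344, 0.0783]
tool_rot: [0.125, 0.992, 0.0, -0.0]
ft_force: [-1.0, 0.6, -0.7]
grip_width: -0.0001
grasp_force: 0.6
```

>>> drive_tool:
  increments:
    - [[1,0,0],[0,0,0],0]
    - [[1,0,0],[0,0,0],0]

```text
clock: 4.95
eef_pos: [0.5671, -0.0344, 0.0783]
tool_rot: [0.125, 0.992, 0.0, -0.0]
ft_force: [-0.8, 0.5, -0.2]
grip_width: 0.0001
grasp_force: 0.6
```

>>> drive_tool:
  increments:
    - [[0.7,0,0],[0,0,0],0]

```text
clock: 5.03
eef_pos: [0.5679, -0.0344, 0.0783]
tool_rot: [0.125, 0.992, 0.0, 0.0]
ft_force: [-1.8, 0.0, -0.7]
grip_width: 0.0003
grasp_force: 0.6
```

>>> drive_tool:
  increments:
    - [[0.7,0,0],[0,0,0],0]

```text
clock: 5.12
eef_pos: [0.5685, -0.0344, 0.0783]
tool_rot: [0.125, 0.992, 0.0, -0.0]
ft_force: [-2.5, 0.8, -0.7]
grip_width: 0.0001
grasp_force: 1.1
```

>>> drive_tool:
  increments:
    - [[0.7,0,0],[0,0,0],0]

```text
clock: 5.2
eef_pos: [0.5686, -0.0344, 0.0782]
tool_rot: [0.125, 0.992, 0.0, -0.001]
ft_force: [-3.1, 0.6, 1.5]
grip_width: 0.0004
grasp_force: 1.7
```

>>> drive_tool:
  increments:
    - [[1,0,0],[0,0,0],0]
    - [[0,0,0],[0,0,0],0]

```text
clock: 5.37
eef_pos: [0.5688, -0.0344, 0.0781]
tool_rot: [0.125, 0.992, 0.0, -0.002]
ft_force: [-4.9, 0.5, 2.0]
grip_width: -0.0
grasp_force: 2.4
```

>>> drive_tool:
  increments:
    - [[1,0,0],[0,0,0],0]
    - [[0,0,0],[0,0,0],0]

```text
clock: 5.53
eef_pos: [0.5689, -0.0344, 0.078]
tool_rot: [0.125, 0.992, -0.0, -0.002]
ft_force: [-7.0, 0.6, 4.3]
grip_width: -0.0001
grasp_force: 3.3
```

The force climbs while the tool stands still, so the arm is at its hard stop. I'll back off, rise, and look.

>>> drive_tool:
  increments:
    - [[-8,0,0],[0,0,0],0]
    - [[-30,0,0],[0,0,0],0]
    - [[-30,0,0],[0,0,0],0]
    - [[-20,0,30],[0,0,0],0.6]
    - [[0,0,40],[0,0,0],0.6]
    - [[0,0,40],[0,0,0],0.6]
    - [[0,0,40],[0,0,0],0.6]
    - [[0,0,20],[0,0,0],0.6]

```text
clock: 6.2
eef_pos: [0.4857, -0.0351, 0.2543]
tool_rot: [0.125, 0.992, 0.0, 0.005]
ft_force: [1.5, -0.3, 0.7]
grip_width: 0.0514
grasp_force: 0.0
```

>>> drive_tool:
  increments:
    - [[0,-10,0],[0,0,0],0.6]
    - [[0,0,0],[0,0,0],0.6]

```text
clock: 6.37
eef_pos: [0.4848, -0.0459, 0.2503]
tool_rot: [0.126, 0.992, -0.0, 0.003]
ft_force: [-0.5, -0.2, -0.6]
grip_width: 0.0513
grasp_force: 0.0
```

```bash
python3 - <<'E'
from h import *
s=get_obs();print(s['clock'],s['eef_pos'],s['ft_force'],s['grip_width'])
c=camera('wrist');save('w2.png',c['image']);np.savez('w2.npz',K=c['K'],view=c['view'])
for q in ['boom','pin','rack','drone']:
  for r in silhouettes(q,c)[:3]: print(q,round(r['conf'],2),np.round(r['bbox']))
E
```

```text
6.3667 [ 0.48480152 -0.04593284  0.25028189] [-0.51737257 -0.23663892 -0.58810137] 0.05127248731394316
boom 0.75 [276. 203. 480. 336.]
pin 0.88 [197. 204. 230. 245.]
pin 0.79 [ 97. 220. 142. 251.]
pin 0.76 [ 36. 141. 105. 171.]
rack 0.69 [100. 183. 187. 315.]
rack 0.41 [278.  80. 640. 400.]
drone 0.91 [281.  75. 638. 400.]
```

View pics/w2.png

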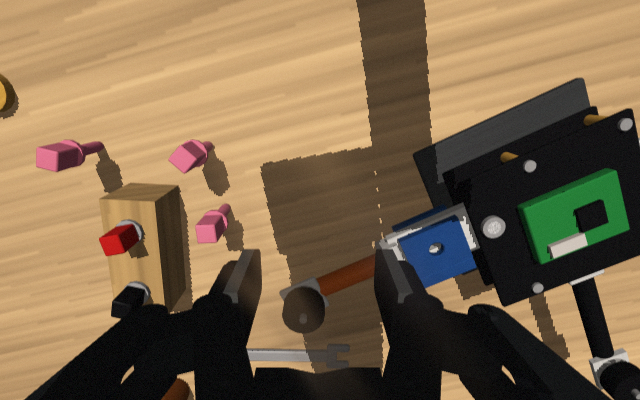

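Arm out: its tube now runs in line with the block. Hole at (435,248), bolt at (493,226), red head at (122,240). I'll move above the rack for a close look.

>>> drive_tool:
  increments:
    - [[2,-40,0],[0,0,0],0.6]
    - [[2,-40,0],[0,0,0],0.6]
    - [[2,-40,0],[0,0,0],0.6]
    - [[2,-40,-10],[0,0,0],0.6]
    - [[2,-40,-10],[0,0,0],0.6]
    - [[0,0,-10],[0,0,0],0.6]
    - [[0,0,0],[0,0,0],0.6]
    - [[0,0,0],[0,0,0],0.6]

```text
clock: 7.28
eef_pos: [0.4921, -0.244, 0.2165]
tool_rot: [0.125, 0.992, 0.001, -0.002]
ft_force: [0.0, -0.1, 0.7]
grip_width: 0.0513
grasp_force: 0.0
```

```bash
python3 - <<'E'
from h import *
s=get_obs();print(s['clock'],s['eef_pos'],s['ft_force'],s['grip_width'])
c=camera('wrist');np.savez('w3.npz',K=c['K'],view=c['view'])
p=proj(c,np.array([.5,-.25,.085])); print('pred',p, 'table below tcp',proj(c,np.array([*s['eef_pos'][:2],.09])))
save('w3f.png',c['image'])
x,y=(int(np.clip(p[0]-100,0,440)),int(np.clip(p[1]-75,0,250)));print(x,y)
save('w3.png',cv2.resize(c['image'][y:y+150,x:x+200],None,fx=4,fy=4,interpolation=cv2.INTER_CUBIC))
for k in('w2',):
  d=dict(np.load(k+'.npz'))
  for n,uv in dict(pA=(230,207),pB=(212,142),pC=(103,146)).items(): print(n,onz(d,uv,0).round(3))
E
```

```text
7.2833 [ 0.49211038 -0.24404443  0.21646005] [ 0.00696574 -0.06713368  0.72467486] 0.051275745713560694
pred [313.30015115 196.46674382] table below tcp [317.91153037 187.48413975]
213 121
pA [ 0.518 -0.164  0.   ]
pB [ 0.439 -0.158  0.   ]
pC [ 0.412 -0.28   0.   ]
```

View pics/w3.png

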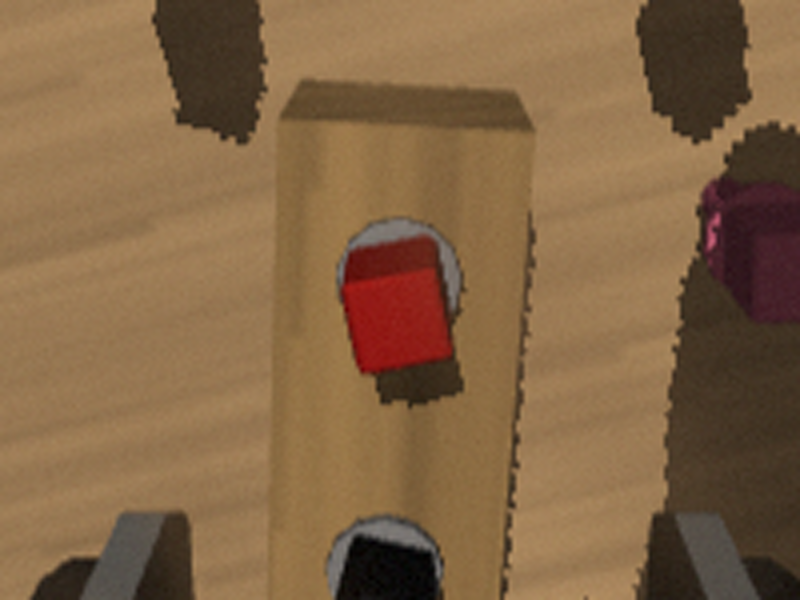

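Close up: the red head's top corners are (343,287), (437,265), (452,355), (363,373) in the crop. It is turned against the rack, with its collar centred near (400,279). This is the red pin; the pinks are off the rack.

```bash
python3 - <<'E'
from h import *
c=dict(np.load('w3.npz'));w2=dict(np.load('w2.npz'))
f=lambda x,y:(213+x/4,121+y/4)
C=np.array([onz(c,f(*q),.097) for q in [(343,287),(437,265),(452,355),(363,373)]])*1000
print(C.round(1),C.mean(0).round(1))
for i in range(4): d=C[(i+1)%4]-C[i];print(np.linalg.norm(d).round(1),np.degrees(np.arctan2(d[1],d[0])).round(1))
for e in((338,279),(462,279),(400,217)):print('collar',(onz(c,f(*e),.067)*1000).round(1))
# height check: head top centre, side view & scene
a=camera('scene');b=camera('side')
ct=f(399,320); P2=lambda x,y:(230+x/2.5,190+(y-300)/2.5); Q2=lambda x,y:(230+(x-400)/2.5,230+(y-300)/2.5)
print('top',tri([(c,ct),(a,P2(83,437)),(b,Q2(595,429))])*1000)
print('rack edges',[(onz(c,f(*q),.062)*1000).round(1) for q in((280,120),(533,130))])
P=lambda x,y:(285+x/2.5,80+y/2.5); Q=lambda x,y:(220+(x-400)/2.5,70+y/2.5)
for n,l in dict(hole=[(w2,(435.5,248)),(a,P(207,182)),(b,Q(604,181))],bolt=[(w2,(493,226)),(a,P(219,138)),(b,Q(572,136))]).items():
  X=tri(l);print(n,X*1000,[(proj(k,X)-u).round(1) for k,u in l],[ (onz(k,u,.104 if n=='hole' else X[2])*1000).round(1) for k,u in l])
# red hole centre in w2 crop refine via blue mask moments
i=cv2.imread('pics/w2.png').astype(int);m=((i[...,0]>i[...,2]+40)&(i[...,0]>70)).astype(np.uint8)
cs,h=cv2.findContours(m,cv2.RETR_CCOMP,cv2.CHAIN_APPROX_NONE)
for k,q in enumerate(cs):
  if len(q)>12: (x,y),wh,an=cv2.minAreaRect(q);print('cont',h[0][k][3],round(x,1),round(y,1),np.round(wh,1),round(an,1))
E
```

```text
[[ 490.6 -259.3   97. ]
 [ 490.9 -240.2   97. ]
 [ 509.8 -241.9   97. ]
 [ 509.1 -260.2   97. ]] [ 500.1 -250.4   97. ]
19.1 89.3
19.0 -5.0
18.3 -92.3
18.5 177.3
collar [ 496.7 -263.7   67. ]
collar [ 503.5 -237.3   67. ]
collar [ 486.6 -247.    67. ]
top [ 500.03818504 -250.07019675   98.42739581]
rack edges [array([ 460.5, -267. ,   62. ]), array([ 476.2, -214.6,   62. ])]
hole [575.15862549  42.73837745 103.26394681] [array([0.1, 0.2]), array([-0.2,  0.5]), array([-0.2, -0.5])] [array([574.5,  42.5, 104. ]), array([575.1,  43.5, 104. ]), array([575. ,  40.7, 104. ])]
bolt [564.19236397  94.6087318  107.06854872] [array([0.2, 0.2]), array([-0.1,  0.3]), array([-0.1, -0.2])] [array([564. ,  94.5, 107.1]), array([564. ,  95.5, 107.1]), array([564.3,  94. , 107.1])]
cont -1 437.3 252.3 [56.1 63.1] 68.7
cont 0 436.0 248.0 [16. 12.] 0.0
```

>>> drive_tool:
  increments:
    - [[4,-3.3,0],[0,0,6.2],0.6]
    - [[4,-3,0],[0,0,6.2],0.6]
    - [[0,0,-35],[0,0,0],0.6]
    - [[0,0,-35],[0,0,0],0.6]
    - [[0,0,-30],[0,0,0],0.6]
    - [[0,0,0],[0,0,0],0.6]

```text
clock: 7.93
eef_pos: [0.4975, -0.2476, 0.1129]
tool_rot: [0.016, 1.0, 0.002, -0.005]
ft_force: [-0.6, 0.9, -0.3]
grip_width: 0.0511
grasp_force: 0.0
```

>>> drive_tool:
  increments:
    - [[0,0,0],[0,0,0],0.6]
    - [[0,0,0],[0,0,0],0.6]

```text
clock: 8.1
eef_pos: [0.5027, -0.2508, 0.1206]
tool_rot: [0.017, 1.0, -0.001, 0.001]
ft_force: [0.0, -0.8, 0.1]
grip_width: 0.0508
grasp_force: 0.0
```

>>> drive_tool:
  increments:
    - [[-2.5,0.5,-10],[0,0,0],0.6]
    - [[0,0,-20],[0,0,0],0.6]
    - [[0,0,-15],[0,0,0],0.6]
    - [[0,0,-5],[0,0,0],0.6]
    - [[0,0,0],[0,0,0],0.6]
    - [[0,0,0],[0,0,0],0.6]

```text
clock: 8.6
eef_pos: [0.5, -0.251, 0.0703]
tool_rot: [0.017, 1.0, -0.001, 0.001]
ft_force: [0.2, 0.2, -1.3]
grip_width: 0.0511
grasp_force: 0.0
```

>>> drive_tool:
  increments:
    - [[0,0,0],[0,0,0],0.22]
    - [[0,0,0],[0,0,0],0.1]
    - [[0,0,0],[0,0,0],0.1]
    - [[0,0,0],[0,0,0],0.1]
    - [[0,0,0],[0,0,0],0.1]
    - [[0,0,0],[0,0,0],0.1]

```text
clock: 9.1
eef_pos: [0.4998, -0.251, 0.0698]
tool_rot: [0.017, 1.0, -0.001, 0.001]
ft_force: [-0.1, 0.4, 6.2]
grip_width: 0.0192
grasp_force: 59.2
```

>>> drive_tool:
  increments:
    - [[0,0,5],[0,0,0],0.1]
    - [[0,0,10],[0,0,0],0.1]
    - [[0,0,20],[0,0,0],0.1]
    - [[0,0,30],[0,0,0],0.1]
    - [[0,0,40],[0,0,0],0.1]
    - [[0,0,40],[0,0,0],0.1]
    - [[0,0,0],[0,0,0],0.1]
    - [[0,0,0],[0,0,0],0.1]

```text
clock: 9.77
eef_pos: [0.5002, -0.2513, 0.2171]
tool_rot: [0.017, 1.0, -0.002, 0.003]
ft_force: [0.3, -0.1, -1.5]
grip_width: 0.019
grasp_force: 59.7
```

```bash
python3 - <<'E'
from h import *
s=get_obs();print(s['clock'],s['eef_pos'],s['tool_rot'],s['ft_force'],s['ft_torque'],s['grip_width'])
a=camera('scene');b=camera('side')
t=s['eef_pos']
o=[]
for c in(a,b):
  p=proj(c,t-np.array([0,0,.03])).astype(int);print(p,proj(c,t-np.array([0,0,.0538])),proj(c,t-np.array([0,0,.0078])))
  x,y=p-[50,75];print(x,y);o.append(cv2.resize(c['image'][y:y+150,x:x+100],None,fx=4,fy=4,interpolation=cv2.INTER_CUBIC))
save('g1.png',np.hstack(o))
E
```

```text
9.7667 [ 0.50019748 -0.2512773   0.21712021] [ 0.01722502  0.99984578 -0.00153863  0.00305803] [ 0.34658381 -0.13409814 -1.48169459] [ 0.01758414  0.02994942 -0.04945025] 0.018970714327776587
[256 212] [258.50361022 222.11004631] [255.24360514 203.66297961]
206 137
[307 249] [307.76477638 258.72806946] [307.56454748 240.22107913]
257 174
```

View pics/g1.png

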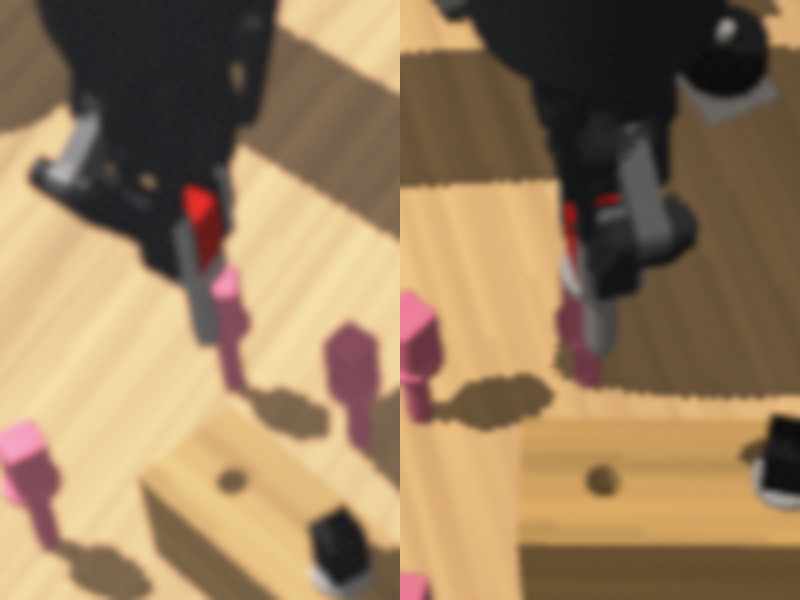

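The pin hangs upright with its tip where predicted: scene (258,223), side (307,261). I'll carry it over the block.

>>> drive_tool:
  increments:
    - [[9,36,0],[0,0,0],0.1]
    - [[9,36,0],[0,0,0],0.1]
    - [[9,36,0],[0,0,0],0.1]
    - [[9,36,0],[0,0,0],0.1]
    - [[9,36,0],[0,0,0],0.1]
    - [[9,36,0],[0,0,0],0.1]
    - [[9,36,0],[0,0,0],0.1]
    - [[9,36,0],[0,0,0],0.1]

```text
clock: 10.53
eef_pos: [0.5692, 0.0392, 0.211]
tool_rot: [0.017, 1.0, -0.0, -0.002]
ft_force: [0.0, -1.2, -1.3]
grip_width: 0.0194
grasp_force: 59.6
```

>>> drive_tool:
  increments:
    - [[0,5,0],[0,0,0],0.1]
    - [[0,0,-20],[0,0,0],0.1]
    - [[0,0,-20],[0,0,0],0.1]
    - [[0,0,0],[0,0,0],0.1]
    - [[0,0,0],[0,0,0],0.1]
    - [[0,0,0],[0,0,0],0.1]

```text
clock: 11.03
eef_pos: [0.5703, 0.0421, 0.1731]
tool_rot: [0.017, 1.0, -0.0, -0.001]
ft_force: [0.3, -1.1, -0.9]
grip_width: 0.0191
grasp_force: 59.7
```

>>> drive_tool:
  increments:
    - [[4.7,0.4,-6],[0,0,0],0.1]
    - [[0,0,0],[0,0,0],0.1]
    - [[0,0,-3],[0,0,0],0.1]
    - [[0,0,-1],[0,0,0],0.1]
    - [[0,0,0],[0,0,0],0.1]

```text
clock: 11.45
eef_pos: [0.5752, 0.0428, 0.1632]
tool_rot: [0.017, 1.0, -0.0, -0.0]
ft_force: [-0.0, -1.0, -1.4]
grip_width: 0.0189
grasp_force: 59.7
```

>>> drive_tool:
  increments:
    - [[0,0,-1.5],[0,0,0],0.1]
    - [[0,0,-1.5],[0,0,0],0.1]
    - [[0,0,0],[0,0,0],0.1]

```text
clock: 11.7
eef_pos: [0.5752, 0.043, 0.16]
tool_rot: [0.017, 1.0, -0.0, -0.0]
ft_force: [-0.0, 0.3, -0.6]
grip_width: 0.0191
grasp_force: 59.7
```

>>> drive_tool:
  increments:
    - [[0,0,-1],[0,0,0],0.1]
    - [[0,0,-1],[0,0,0],0.1]
    - [[0,0,0],[0,0,0],0.1]

```text
clock: 11.95
eef_pos: [0.5753, 0.043, 0.1581]
tool_rot: [0.017, 1.0, -0.0, -0.0]
ft_force: [-0.5, 0.3, -1.3]
grip_width: 0.0188
grasp_force: 59.7
```

>>> drive_tool:
  increments:
    - [[0,0,-1],[0,0,0],0.1]
    - [[0,0,-1],[0,0,0],0.1]
    - [[0,0,0],[0,0,0],0.1]

```text
clock: 12.2
eef_pos: [0.5753, 0.0429, 0.1561]
tool_rot: [0.017, 1.0, -0.0, -0.0]
ft_force: [-0.2, 0.2, -1.0]
grip_width: 0.0189
grasp_force: 59.7
```

>>> drive_tool:
  increments:
    - [[0,0,-1],[0,0,0],0.1]
    - [[0,0,-1],[0,0,0],0.1]
    - [[0,0,0],[0,0,0],0.1]

```text
clock: 12.45
eef_pos: [0.5752, 0.0429, 0.1541]
tool_rot: [0.017, 1.0, -0.0, -0.0]
ft_force: [0.2, 0.7, -1.2]
grip_width: 0.0192
grasp_force: 59.7
```

>>> drive_tool:
  increments:
    - [[0,0,-1],[0,0,0],0.1]
    - [[0,0,-1],[0,0,0],0.1]
    - [[0,0,0],[0,0,0],0.1]

```text
clock: 12.7
eef_pos: [0.5752, 0.0429, 0.152]
tool_rot: [0.017, 1.0, -0.0, -0.0]
ft_force: [-0.5, -0.2, -0.6]
grip_width: 0.0192
grasp_force: 59.7
```

>>> drive_tool:
  increments:
    - [[0,0,-1],[0,0,0],0.1]
    - [[0,0,-1],[0,0,0],0.1]
    - [[0,0,0],[0,0,0],0.1]

```text
clock: 12.95
eef_pos: [0.5754, 0.043, 0.1502]
tool_rot: [0.017, 1.0, 0.0, 0.0]
ft_force: [-0.1, 0.3, -1.7]
grip_width: 0.0191
grasp_force: 59.7
```

The tip is 8 mm below the ear's top with no contact, so it is in the hole. Continuing gently.

>>> drive_tool:
  increments:
    - [[0,0,-2],[0,0,0],0.1]
    - [[0,0,-2],[0,0,0],0.1]
    - [[0,0,0],[0,0,0],0.1]

```text
clock: 13.2
eef_pos: [0.5753, 0.0431, 0.1459]
tool_rot: [0.017, 1.0, 0.0, -0.0]
ft_force: [-0.6, 0.7, -1.1]
grip_width: 0.0189
grasp_force: 59.6
```

>>> drive_tool:
  increments:
    - [[0,0,-2],[0,0,0],0.1]
    - [[0,0,-2],[0,0,0],0.1]
    - [[0,0,0],[0,0,0],0.1]

```text
clock: 13.45
eef_pos: [0.5754, 0.0431, 0.1418]
tool_rot: [0.017, 1.0, 0.0, -0.0]
ft_force: [1.0, 0.8, -1.1]
grip_width: 0.0192
grasp_force: 59.6
```

>>> drive_tool:
  increments:
    - [[0,0,-2],[0,0,0],0.1]
    - [[0,0,-2],[0,0,0],0.1]
    - [[0,0,0],[0,0,0],0.1]

```text
clock: 13.7
eef_pos: [0.5753, 0.043, 0.1379]
tool_rot: [0.017, 1.0, 0.0, -0.0]
ft_force: [0.4, 0.5, -1.2]
grip_width: 0.0189
grasp_force: 59.6
```

>>> drive_tool:
  increments:
    - [[0,0,-2],[0,0,0],0.1]
    - [[0,0,-2],[0,0,0],0.1]
    - [[0,0,0],[0,0,0],0.1]

```text
clock: 13.95
eef_pos: [0.5753, 0.043, 0.1339]
tool_rot: [0.017, 1.0, 0.0, -0.0]
ft_force: [0.9, 0.9, -1.3]
grip_width: 0.0193
grasp_force: 59.6
```

>>> drive_tool:
  increments:
    - [[0,0,-2],[0,0,0],0.1]
    - [[0,0,-2],[0,0,0],0.1]
    - [[0,0,-1],[0,0,0],0.1]
    - [[0,0,0],[0,0,0],0.1]

```text
clock: 14.28
eef_pos: [0.5754, 0.043, 0.129]
tool_rot: [0.017, 1.0, 0.0, -0.0]
ft_force: [0.2, 1.7, -2.0]
grip_width: 0.0188
grasp_force: 59.6
```

>>> drive_tool:
  increments:
    - [[0,0,-1],[0,0,0],0.1]
    - [[0,0,-1],[0,0,0],0.1]
    - [[0,0,-1],[0,0,0],0.1]
    - [[0,0,0],[0,0,0],0.1]

```text
clock: 14.62
eef_pos: [0.5754, 0.043, 0.1262]
tool_rot: [0.017, 1.0, 0.0, -0.0]
ft_force: [1.2, 0.6, -1.8]
grip_width: 0.019
grasp_force: 59.7
```

>>> drive_tool:
  increments:
    - [[0,0,-1],[0,0,0],0.1]
    - [[0,0,-1],[0,0,0],0.1]
    - [[0,0,-1],[0,0,0],0.1]
    - [[0,0,0],[0,0,0],0.1]

```text
clock: 14.95
eef_pos: [0.5754, 0.043, 0.1231]
tool_rot: [0.017, 1.0, 0.0, -0.0]
ft_force: [0.7, 1.2, -1.1]
grip_width: 0.0192
grasp_force: 59.7
```

>>> drive_tool:
  increments:
    - [[0,0,-1],[0,0,0],0.1]
    - [[0,0,-1],[0,0,0],0.1]
    - [[0,0,-1],[0,0,0],0.1]
    - [[0,0,0],[0,0,0],0.1]

```text
clock: 15.28
eef_pos: [0.5754, 0.043, 0.1201]
tool_rot: [0.017, 1.0, 0.0, -0.0]
ft_force: [1.4, 0.7, -1.5]
grip_width: 0.0189
grasp_force: 59.7
```

>>> drive_tool:
  increments:
    - [[0,0,-1.5],[0,0,0],0.1]
    - [[0,0,-1.5],[0,0,0],0.1]
    - [[0,0,-1.5],[0,0,0],0.1]
    - [[0,0,-1.5],[0,0,0],0.1]
    - [[0,0,0],[0,0,0],0.1]

```text
clock: 15.7
eef_pos: [0.5754, 0.043, 0.114]
tool_rot: [0.017, 1.0, 0.0, -0.0]
ft_force: [1.3, 1.6, -2.5]
grip_width: 0.0191
grasp_force: 59.5
```

>>> drive_tool:
  increments:
    - [[0,0,-1],[0,0,0],0.1]
    - [[0,0,-0.7],[0,0,0],0.1]
    - [[0,0,0],[0,0,0],0.1]

```text
clock: 15.95
eef_pos: [0.5754, 0.043, 0.1125]
tool_rot: [0.017, 1.0, 0.0, -0.0]
ft_force: [-0.5, 2.2, -0.3]
grip_width: 0.0188
grasp_force: 59.7
```

>>> drive_tool:
  increments:
    - [[0,0,-0.7],[0,0,0],0.1]
    - [[0,0,0],[0,0,0],0.1]

```text
clock: 16.12
eef_pos: [0.5754, 0.043, 0.1119]
tool_rot: [0.017, 1.0, 0.0, 0.0]
ft_force: [1.4, 2.2, 0.1]
grip_width: 0.0193
grasp_force: 59.7
```

>>> drive_tool:
  increments:
    - [[0,0,-0.7],[0,0,0],0.1]
    - [[0,0,0],[0,0,0],0.1]

```text
clock: 16.28
eef_pos: [0.5754, 0.043, 0.1118]
tool_rot: [0.017, 1.0, 0.0, 0.0]
ft_force: [-0.2, 1.7, 3.7]
grip_width: 0.0188
grasp_force: 60.3
```

Seated: z stopped at 111.8 mm with the force rising, exactly where flush was predicted. I'll release and rise.

>>> drive_tool:
  increments:
    - [[0,0,0],[0,0,0],0.35]
    - [[0,0,0],[0,0,0],0.42]
    - [[0,0,0],[0,0,0],0.42]
    - [[0,0,0],[0,0,0],0.42]
    - [[0,0,0],[0,0,0],0.42]

```text
clock: 16.7
eef_pos: [0.5752, 0.0427, 0.1109]
tool_rot: [0.017, 1.0, -0.0, -0.0]
ft_force: [0.4, -0.2, 0.2]
grip_width: 0.0355
grasp_force: 0.0
```

>>> drive_tool:
  increments:
    - [[0,0,5],[0,0,0],0.42]
    - [[0,0,10],[0,0,0],0.42]
    - [[0,0,20],[0,0,0],0.42]
    - [[0,0,30],[0,0,0],0.42]
    - [[0,0,40],[0,0,0],0.42]
    - [[-40,-10,0],[0,0,0],0.42]
    - [[-40,-10,0],[0,0,0],0.42]
    - [[0,0,0],[0,0,0],0.42]

```text
clock: 17.37
eef_pos: [0.4856, 0.0216, 0.2153]
tool_rot: [0.018, 1.0, -0.001, -0.006]
ft_force: [-0.9, -0.2, -1.8]
grip_width: 0.0361
grasp_force: 0.0
```

```bash
python3 - <<'E'
from h import *
s=get_obs();print(s['clock'],s['eef_pos'],s['ft_force'],s['grip_width'])
o=[]
for n in('scene','side','wrist'):
  c=camera(n);p=proj(c,np.array([.575,.043,.11])).astype(int)
  x,y=np.clip(p-[50,75],0,[540,250]);o.append(cv2.resize(c['image'][y:y+150,x:x+100],None,fx=2.6,fy=3.9/1.5,interpolation=cv2.INTER_CUBIC))
  print(n,x,y,[(k,proj(c,np.array([.575,.043,z])).round(1)) for k,z in(('collar',.104),('top',.139))])
save('f1.png',np.hstack(o))
E
```

```text
17.3667 [0.48561639 0.02163852 0.21525517] [-0.87887033 -0.17747597 -1.81233009] 0.03607793022037451
scene 317 75 [('collar', array([367.6, 152.9])), ('top', array([368.4, 140. ]))]
side 251 64 [('collar', array([301.3, 141.6])), ('top', array([301. , 127.9]))]
wrist 296 212 [('collar', array([346. , 283.9])), ('top', array([349.7, 309.2]))]
```

View pics/f1.png

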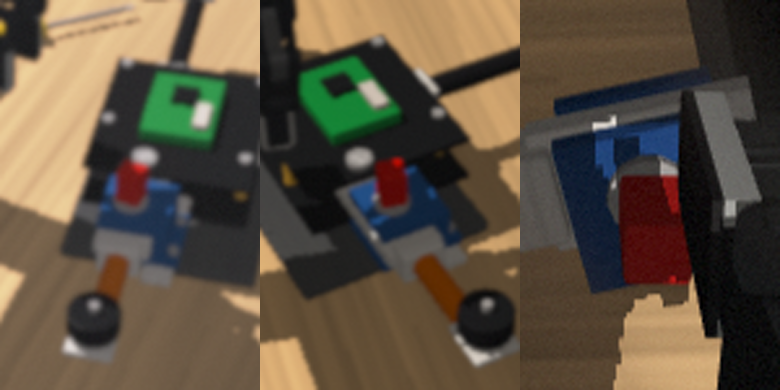

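The pin stands upright with its collar on the block: scene crop (130,205), side crop (390,200). The arm is in line and the gripper is clear. Handing in.

>>> drive_tool:
  increments:
    - [[-20,0,10],[0,0,0],0.42]
    - [[0,0,0],[0,0,0],0.42]
    - [[0,0,0],[0,0,0],0.42]
    - [[0,0,0],[0,0,0],0.42]

```text
clock: 17.85
eef_pos: [0.477, 0.0231, 0.2266]
tool_rot: [0.017, 1.0, 0.0, 0.001]
ft_force: [-0.7, 0.6, -0.7]
grip_width: 0.0357
grasp_force: 0.0
```

```bash
python3 -c "
from workcell import *
print(job_done())"
```

```text
the job is handed in; nothing more can be done
None
```

The folding arm is out against its stop, the red-headed pin is through the lock block with its collar seated on top and released, and I handed the job in at about 18 s without touching the black-headed pin; no verdict came back.

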